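# Lock a board carrier on the kitting turntable and snap its tag clip on

### The job

Mount the aluminium board carrier on the turntable: lower the wide end of its keyhole over the headed stud until the carrier lies flat, then slide it so that the stud runs fully home in the narrow end of the slot and the carrier lies straight across the middle of the turntable. Then take the snap-hook tag clip from its stand and push it down onto the carrier's bar handle until the sprung gate flicks shut under the bar, and let go with the carrier still locked. Leave all the other parts where they are.

Things in the scene. Friction and masses are not known exactly. Their poses are not given: they have to be found in the camera images.
- turntable: grey ABS lazy-susan turntable, 340 mm across, 30 mm high, braked (it does not turn). Origin at the centre of its underside, on the 3 mm rubber mat; top face at z = 30 mm; its x axis points from the middle to the stud.
- stud (a point): foot of the dark steel headed stud, on the turntable's top face, 68 mm from the middle along the turntable's x. Above the face: shank 11 mm thick up to 10 mm, then a round head 22 mm across from 10 to 17 mm.
- carrier: loose aluminium board carrier, about 0.32 kg: a flat plate 172 mm (its x) by 100 mm (its y) by 6 mm, with a small dark green circuit board on its -x half, a bar handle over its middle and a keyhole through its +x half. Origin at the centre of the plate's underside; z up. It starts flat on the mat. Locked home with its x along the turntable's x, its origin is over the turntable's middle.
- carrier_bar (a point): middle of the carrier's bar handle: a horizontal round steel bar 12 mm thick along the carrier's y, its axis 46 mm above the carrier's underside (40 mm above the plate's top), 102 mm clear between two end posts (each 14 mm in x, rising to 52 mm). Carry the carrier by it; the clip snaps on it.
- carrier_hole (a point): centre of the keyhole's wide end, on the underside, 36 mm from the origin along the carrier's x: an opening 28 mm across.
- carrier_home (a point): where the stud's axis lies when it is fully home, on the underside, 68 mm from the origin along the carrier's x, at the end of the narrow slot (15 mm wide). To lock, the carrier moves 32 mm towards its own -x; the stud then meets the slot's end within 1 mm.
- clip: loose grey snap-hook tag clip, about 0.12 kg, upright, 105 mm high, 38 mm wide (x), 24 mm deep (y). Origin at the centre of its underside, z up. Two jaws 6 mm thick, 26 mm apart in x, form a mouth open downwards, 48 mm high; above is a tag block 38 by 14 mm, z = 60 to 105 mm. The bar lies along its y, either way round. Fully on, its feet stand on the carrier's plate, bar axis at z = 40 mm.
- clip_grip (a point): middle of the tag block where it can be gripped across its 38 mm width (closing along the clip's x), 85 mm above the clip's origin.
- clip_eye (a point): middle of the space enclosed by the hook and its shut gate, 25 mm above the clip's origin.
- gate (a joint): the clip's steel gate, a flap 23.5 mm long across the mouth, hinged at the -x jaw 5 mm above the feet. 0 rad = shut, grows as it swings up into the mouth (to 1.45); a spring shuts it (0.016 N m shut, 0.045 N m wide open: the clip pushes on with 1 to 6 N). It flicks shut when the bar is more than about 33 mm above the feet, and does not open outwards.
- clip_stand: fixed aluminium stand, a box 54 mm (x) by 40 mm (y) by 32 mm high, open at the top, in which the clip stands on a floor 5 mm up with 3 mm play all round; lift the clip straight up. Origin at the centre of its underside; x as the clip's x.
- buzzer: bystander on the turntable: black round buzzer, 42 mm across, 24 mm high. Origin under its centre.
- spreader: bystander on the turntable: copper heat spreader, 60 by 60 by 10 mm. Origin under its centre.
- dip_socket: bystander on the turntable: purple DIP socket, 80 by 24 by 12 mm. Origin under its centre.
- oscillator: bystander on the turntable: silver oscillator can, 50 by 50 by 24 mm. Origin under its centre.
- standoff: bystander on the turntable: white nylon standoff, 20 mm across, 60 mm high, standing. Origin under its centre.
- jar: bystander on the mat: jar with a black cap, 56 mm across, 75 mm high. Origin under its centre.
- driver: bystander on the mat: screwdriver with a yellow handle, about 200 mm long, lying along y beyond the carrier and the stand.
Not all that is in view belongs to the job. Of the things that look like the clip, the middle-sized one is meant.

How it is judged (in metres and radians):
On the way, in this order (a step that is already met when the one before it is completed fails the run):
1. the wide end of the keyhole is over the stud and the carrier flat on the turntable (z of carrier_hole in the frame of turntable below 0.034 m and angle between carrier's own z axis and vertical below 0.06 rad and horizontal distance between carrier_hole and stud below 0.012 m), for 0.1 s.
2. the carrier is slid until the stud is home in the narrow end, lying across the turntable's middle (z of carrier_hole in the frame of turntable below 0.034 m and angle between carrier's own z axis and vertical below 0.06 rad and horizontal distance between carrier_home and stud below 0.009 m and horizontal distance between carrier and turntable below 0.028 m), for 0.2 s.
3. the clip's gate is pushed open by the bar (y of clip_eye in the frame of carrier_bar between -0.042 and 0.042 m and angle between the y axis of clip and the y axis of carrier, either way round below 0.5 rad and x of clip_eye in the frame of carrier_bar between -0.017 and 0.017 m and z of clip_eye in the frame of carrier_bar between -0.02 and 0.035 m and value of joint gate above 0.3 rad), for 0.02 s.
4. the gate has flicked shut with the bar in the hook (y of clip_eye in the frame of carrier_bar between -0.042 and 0.042 m and angle between the y axis of clip and the y axis of carrier, either way round below 0.5 rad and x of clip_eye in the frame of carrier_bar between -0.017 and 0.017 m and z of clip_eye in the frame of carrier_bar between -0.017 and 0.017 m and value of joint gate below 0.12 rad), for 0.1 s.
At the end, for the whole second after the job is handed in: Carrier flat on the turntable, stud within 9 mm of the slot's home point, carrier origin within 28 mm of the turntable's middle; clip on the bar (within 17 mm of the eye across, 42 mm of the bar's middle along, y axes within 0.5 rad), gate under 0.12 rad; both still; bystanders within 30 mm (all of step 2 and all of step 4 and linear speed of each of carrier, clip below 0.02 m/s); the robot touches nothing.
It fails at once if a bystander is moved more than 30 mm (distance of any of buzzer, spreader, dip_socket, oscillator, standoff, jar, driver from where it was at the start of the episode above 0.03 m).
It also fails if it takes over 69 s, if anything falls off the work surface, if the arm or the gripper's body presses on something with over 40 N, if the wrist force passes 120 N, or if a joint passes its speed limit or range.

### The arm

A 6-joint arm with a two-finger parallel gripper is mounted at the origin on the work surface. World frame = base frame: x ahead of the robot, y to its left, z up, the work surface at z = 0. Lengths are in m, angles in degrees, forces in N, time in s.
With the tool pointing down it reaches from about 0.3 to 0.75 m from the base axis. Payload 8.5 kg.
Tool frame: the origin (TCP) lies midway between the tips of the shut fingers; the grasp point (between the pads) lies 19 mm behind it; z points along the fingers, y is the line along which they close (so a half turn about z gives the same grasp; the last joint's range is limited). The gripper opens to 85 mm and grips with 20 to 120 N. Pads are 22 mm wide; open, the fingers measure 114 mm over their backs; the gripper's body (76 mm by 85 mm) begins 54 mm behind the grasp point. The pads swing forward as they close: fully open they stand 13 mm farther back than shut.
Start: joints at [52.065, 21.807, 74.336, -0, 83.858, -12.336], TCP at [0.238, 0.496, 0.231] pointing down, gripper open.
Joint ranges: [-178.18, 178.18], [-50.72, 133.34], [12.68, 142.11], [-81.47, 261.47], [9.98, 163.14], [-165.26, 165.26]. Speed limits (degrees/s): [136.94, 136.94, 180, 180, 180, 180].

### API

Orientations are given as a 3x3 rotation matrix whose columns are the frame's x, y, z axes.
In Python, from rig import env, get_image, close_job gives the robot as it stands.
- The arm moves only by the tool step_arm, never from a script. Its argument "targets" is a list of rows, each a list of 2 entries, a list of its own where there are three numbers: the shift along the tool's x, y, z as a fraction of full scale, then the turn, a rotation vector about the tool's x, y, z as a fraction of full scale. In form: [[[x, y, z], [wx, wy, wz]], ...]. A call has 1 to 10 rows; each row is the pose to reach, as a shift and turn from the pose commanded when the call began, along the tool's axes at that moment; what a row does not reach only later rows make up. Full scale, the value 1, is 0.3 m for a shift and 45 degrees for a turn. A row lasts 1/12 s, in which the tool goes at most 41.7 mm and 7.16 degrees, less where a joint would pass 70% of its speed; a pose out of reach is approached as far as the arm can. A call with a number of a shift or a turn outside -1 to 1 is refused whole. A call with a gripper value outside its range is refused whole. "jaw" is the finger opening in mm, from 0 to 85.4, set as the call begins (left out, the last holds). The fingers move at their own pace and stop on an object; "grip_force" is the grip in N (left out, the last holds). Time passes only in rows, so rows that repeat a pose let the fingers close. It gives the time, the measured TCP pose, the force, the opening and the grip force at its end, in the units of the state.
- env.observe(): the state, without advancing time (a new reading comes with each control period).
- get_image(name): name is "scene" or "top"; returns a dict with "img" (400x640x3 uint8, red, green, blue), "z_map" (400x640 float32, m along the optical axis (not along the pixel's ray), 0 where there is no reading), "intrinsics" (3x3 intrinsics, pixels), "D" ([k1, k2, p1, p2, k3] as OpenCV has them; the pictures are not rectified), "rvec" (rotation vector, rad) and "tvec" (3), from world to camera coordinates, as OpenCV has them. Camera axes: x right, y down, z forward; pixel columns grow to the right and rows downward; lengths in m; the calibration is good to about 2 mm. A picture is of the moment at which its call begins.
- close_job(): hands the job in; it is judged then, once.
The state is a dict: "time_s": time; "q": joint angles; "qvel": joint speeds; "joint_efforts": joint torques, N m; "position": TCP position; "tool_rot": TCP orientation; "ft_force": force on the tool from outside, world axes, zero at the start; "wrist_torque": the same for the moment, N m; "grip_width": finger opening in m; "gripper_force": force on a finger pad.
Only numpy, scipy, OpenCV 4.12 (cv2) and the standard library are available. Lean on these libraries where they do the work, as an engineer would, in place of code of your own. Each camera call takes 0.05 s, during which the arm holds its last target. There are 200 camera calls.

## Working session

There is one attempt and no reset: what is moved stays moved. The work goes in short steps, Python scripts to look and compute and a tool call to move; the robot and the scene stay as the last step left them, time stands still between calls to the robot, and variables do not carry over. Pictures are saved under pics/ and viewed, at most 10 in all, crops included, and the job is handed in when it is done.

Besides the shell and the picture viewer there is one more tool, called after "Request:" by a JSON object that holds its "fn" and its "kwargs". step_arm: Moves the arm, as the interface text tells. Its arguments: {"type":"object","properties":{"targets":{"type":"array","items":{"type":"array"}},"jaw":{"type":"number"},"grip_force":{"type":"number"}},"required":["targets"]}

```bash
ls; mkdir -p pics
cat > h.py <<'E'
import numpy as np, cv2
from rig import env, get_image, close_job
def cam(n):
    d=get_image(n); d['R']=cv2.Rodrigues(np.array(d['rvec'],float))[0]; d['t']=np.array(d['tvec'],float).ravel()
    d['K']=np.array(d['intrinsics'],float); d['D']=np.array(d['D'],float); return d
def pts(d):
    h,w=d['z_map'].shape; u,v=np.meshgrid(np.arange(w),np.arange(h))
    p=cv2.undistortPoints(np.stack([u,v],-1).reshape(-1,1,2).astype(float),d['K'],d['D']).reshape(h,w,2)
    z=d['z_map'][...,None]; c=np.concatenate([p*z,z],-1)
    P=(c-d['t'])@d['R']; P[d['z_map']==0]=np.nan; return P
def ray(d,uv,z):
    p=cv2.undistortPoints(np.array(uv,float).reshape(-1,1,2),d['K'],d['D']).reshape(-1,2)
    r=np.c_[p,np.ones(len(p))]@d['R']; o=-d['R'].T@d['t']
    return o+r*((z-o[2])/r[:,2])[:,None]
def save(d,n): cv2.imwrite('pics/'+n,d['img'][...,::-1])
E
python3 - <<'E'
from h import *
s=env.observe(); print({k:np.round(v,3).tolist() for k,v in s.items()})
for n in('scene','top'):
    d=cam(n); save(d,n+'0.png'); print(n,(-d['R'].T@d['t']).round(3),d['K'].round(1).tolist())
    np.savez(n+'0.npz',P=pts(d),img=d['img'])
E
```

```text
pics
{'time_s': 0.0, 'q': [52.064, 21.841, 74.383, 0.001, 83.857, -12.336], 'qvel': [0.008, -0.017, -0.006, -0.072, 0.03, -0.015], 'joint_efforts': [0.001, -44.848, -23.128, -0.0, 0.005, 0.0], 'position': [0.237, 0.496, 0.231], 'tool_rot': [[-0.902, 0.432, -0.001], [0.432, 0.902, -0.001], [0.0, -0.001, -1.0]], 'ft_force': [0.202, 0.856, -0.564], 'wrist_torque': [-0.01, 0.001, -0.063], 'gripper_force': 0.0, 'grip_width': 0.085}
scene [1.488 0.271 0.749] [[487.5, 0.0, 324.7], [0.0, 487.5, 195.6], [0.0, 0.0, 1.0]]
top [ 0.528 -0.01   1.181] [[391.9, 0.0, 326.6], [0.0, 391.9, 203.4], [0.0, 0.0, 1.0]]
```

View pics/scene0.png

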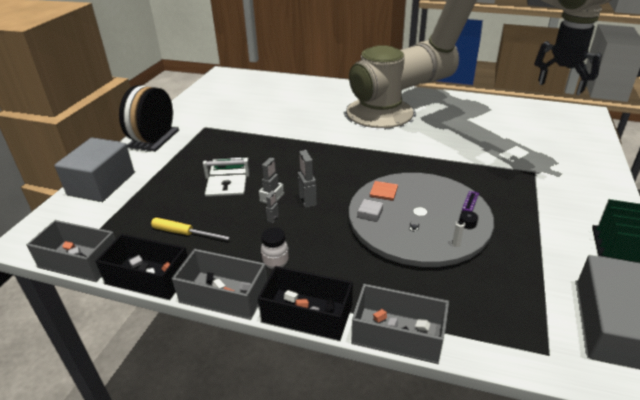

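View pics/top0.png

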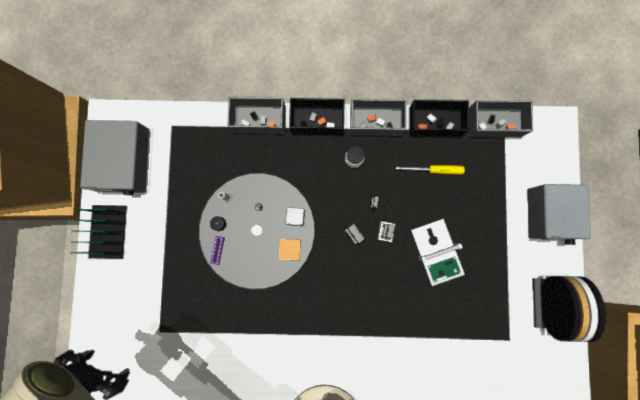

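The top view has three clip lookalikes: a large one at (355,234), one in the stand at (387,231) and a small one at (375,202). In the scene view they are at (307,180), (270,190) and (272,208). The middle-sized one appears to be the one in the stand. The carrier is at (438,252), the turntable at (257,231) and the stud at (259,207). Next I'll crop in to check this and measure.

Run:
```python
from h import *
a=cv2.imread('pics/scene0.png')[140:250,190:330]; b=cv2.imread('pics/top0.png')[190:290,340:475]
a=cv2.resize(a,(560,440),interpolation=cv2.INTER_CUBIC);b=cv2.resize(b,(594,440),interpolation=cv2.INTER_CUBIC)
cv2.imwrite('pics/crop0.png',np.vstack([cv2.resize(a,(382,300)),cv2.resize(b,(382,283))]) if 0 else np.hstack([cv2.resize(a,(395,310)),cv2.resize(b,(405,310))]))
for n in('scene','top'):
    f=np.load(n+'0.npz');P=f['P'];
    z=P[...,2]
    print(n)
    on=(P[...,0]>.2)&(P[...,0]<.8)&(abs(P[...,1])<.55)
    for lo,hi in((.008,.2),):
        m=(on&(z>lo)&(z<hi)).astype(np.uint8)
        k,l,s,c=cv2.connectedComponentsWithStats(m)
        for i in range(1,k):
            if s[i,4]>25:
                q=P[l==i]; print(s[i],q.min(0).round(3),q.max(0).round(3),np.median(q,0).round(3))
    m=(on&(z>.036)&(z<.12)).astype(np.uint8)
    k,l,s,c=cv2.connectedComponentsWithStats(m)
    print('high')
    for i in range(1,k):
        if s[i,4]>6:
            q=P[l==i]; print(s[i],q.min(0).round(3),q.max(0).round(3),np.median(q,0).round(3))
```

```text
scene
[298 150  19  57 764] [ 0.525 -0.101  0.008] [ 0.581 -0.047  0.143] [ 0.564 -0.066  0.079]
[ 203  158   46   37 1158] [ 0.408 -0.398  0.008] [ 0.597 -0.249  0.058] [ 0.51  -0.323  0.011]
[259 158  24  64 891] [ 0.534 -0.193  0.008] [ 0.659 -0.121  0.117] [ 0.575 -0.161  0.052]
[  349   173   144    94 10715] [0.384 0.042 0.014] [0.726 0.379 0.094] [0.59  0.217 0.033]
[151 218  78  22 517] [ 0.735 -0.399  0.008] [ 0.761 -0.199  0.031] [ 0.752 -0.331  0.022]
[261 228  27  39 752] [ 0.751 -0.098  0.008] [ 0.8   -0.044  0.081] [ 0.788 -0.063  0.064]
high
[203 159  45  11 225] [ 0.474 -0.379  0.036] [ 0.531 -0.264  0.058] [ 0.504 -0.323  0.052]
[259 158  20  55 594] [ 0.537 -0.19   0.036] [ 0.659 -0.122  0.117] [ 0.575 -0.162  0.069]
[298 161  18  37 443] [ 0.535 -0.101  0.036] [ 0.579 -0.048  0.12 ] [ 0.565 -0.066  0.078]
[370 181  28  19 390] [0.467 0.081 0.036] [0.535 0.142 0.047] [0.505 0.113 0.043]
[453 191  26  56 687] [0.45  0.294 0.036] [0.661 0.344 0.094] [0.579 0.317 0.051]
[357 199  26  22 432] [0.57  0.072 0.036] [0.624 0.124 0.06 ] [0.608 0.099 0.055]
[410 222   9   8  
[... 1226 characters left out ...]
6 0.056]
[210 216  17  17 191] [0.544 0.299 0.036] [0.59  0.341 0.062] [0.569 0.318 0.056]
[382 223  12  16 142] [ 0.536 -0.186  0.036] [ 0.579 -0.154  0.117] [ 0.555 -0.164  0.108]
[353 224  11  14  16] [ 0.537 -0.098  0.076] [ 0.573 -0.07   0.083] [ 0.558 -0.083  0.079]
[345 228  13  16  58] [ 0.52  -0.079  0.043] [ 0.561 -0.048  0.118] [ 0.539 -0.064  0.081]
[212 231   5   4   7] [0.538 0.327 0.036] [0.547 0.339 0.038] [0.541 0.333 0.037]
[210 236  14  29 251] [0.452 0.304 0.037] [0.532 0.341 0.051] [0.492 0.321 0.044]
[278 238  23  24 443] [0.465 0.08  0.036] [0.53  0.144 0.049] [0.499 0.112 0.042]
[420 243  43  19 197] [ 0.473 -0.38   0.038] [ 0.526 -0.265  0.06 ] [ 0.499 -0.322  0.053]
```

View pics/crop0.png

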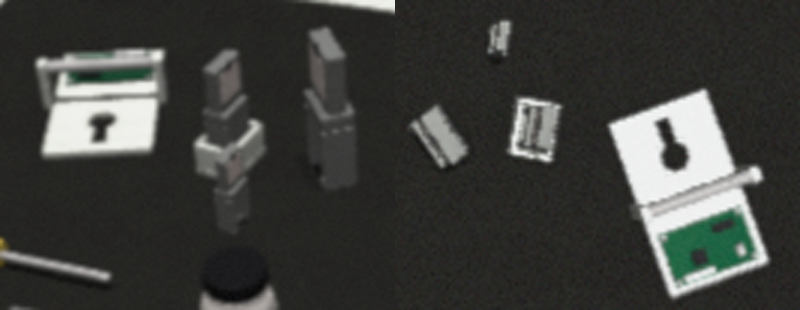

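The crops confirm it: the three tops are at about 145, 117 and 80 mm, so the clip in the stand is the middle-sized one. The carrier's narrow slot end points away from the robot. Next I'll measure exact poses from both views.

```bash
cat > m.py <<'E'
from h import *
def rect(p):
    c,(w,h),a=cv2.minAreaRect(p[:,:2].astype(np.float32)*1000); return np.round(c,1),round(w,1),round(h,1),round(a,1)
for n in('scene','top'):
    d=cam(n);P=pts(d);I=d['img'].astype(int);z=P[...,2];X,Y=P[...,0],P[...,1]
    hsv=cv2.cvtColor(d['img'],cv2.COLOR_RGB2HSV)
    def cast(m,zz): 
        v,u=np.nonzero(m); return ray(d,np.c_[u,v],zz)
    print('==',n,'mat z',np.nanmedian(z[(X>.4)&(X<.7)&(Y<-.2)&(Y>-.23)]).round(4))
    m=(z>.028)&(z<.04)&(X>.36)&(X<.75)&(Y>.02)&(Y<.4)
    q=cast(m,.033); h=cv2.convexHull((q[:,:2]*1000).astype(np.float32)); e=cv2.fitEllipse(h); print('tt',np.round(e[0],1),np.round(e[1],1), cv2.minEnclosingCircle(h), 'z',np.median(z[m]))
    m=(hsv[...,2]>200)&(hsv[...,1]<30)&(np.hypot(X-.555,Y-.21)<.03)
    q=cast(m,.033); print('disk',q.mean(0).round(4),m.sum())
    m=(z>.042)&(np.hypot(X-.622,Y-.205)<.025); q=cast(m,.050); print('stud',q.mean(0).round(4),rect(q),np.median(z[m]).round(4))
    m=(np.hypot(X-.5,Y+.325)<.15)&(z<.022)&(z>.001)&((hsv[...,2]>140)|((hsv[...,0]>50)&(hsv[...,1]>90)&(hsv[...,2]>50)))
    k,l,s,c=cv2.connectedComponentsWithStats(m.astype(np.uint8)); m=l==1+np.argmax(s[1:,4])
    q=cast(m,.009); print('plate',rect(q),m.sum())
    g=m&(hsv[...,0]>50)&(hsv[...,1]>90); print('board',cast(g,.012).mean(0).round(4))
    m=(np.hypot(X-.5,Y+.325)<.1)&(z>.04); q=cast(m,.053); print('bar',rect(q),q.mean(0).round(4),np.median(z[m]).round(4))
    m=(np.hypot(X-.556,Y+.165)<.05)&(z>.1); q=cast(m,.113); print('clip',rect(q),q.mean(0).round(4),np.median(z[m]).round(4),m.sum())
    m=(np.hypot(X-.556,Y+.165)<.05)&(z>.025)&(z<.045)&(hsv[...,2]>150); q=cast(m,.035); print('stand',rect(q),q.mean(0).round(4),m.sum())
    cv2.imwrite('pics/dbg_%s.png'%n,m*255)
E
python3 m.py
```

```text
== scene mat z 0.0008
tt [557.5 210.5] [336.2 344.3] ((557.6981201171875, 210.8119659423828), 171.91001892089844) z 0.03269853466178928
disk [0.5528 0.2103 0.033 ] 79
stud [0.632 0.206 0.05 ] (array([630.3, 206.4]), 20.3, 17.8, 8.1) 0.0475
plate (array([ 518.6, -316.3]), 139.3, 102.5, 20.0) 917
board [ 0.4635 -0.3312  0.012 ]
bar (array([ 508.5, -319.7]), 31.3, 121.0, 20.2) [ 0.5065 -0.3221  0.053 ] 0.0526
clip (array([ 566.1, -164.4]), 25.1, 51.5, 83.0) [ 0.5668 -0.1652  0.113 ] 0.1108 99
stand (array([ 563.6, -163.3]), 26.7, 59.0, 47.1) [ 0.5646 -0.1642  0.035 ] 42
== top mat z 0.002
tt [552.6 209.1] [334.7 336.1] ((552.587158203125, 209.40330505371094), 168.62379455566406) z 0.03256418327742397
disk [0.5522 0.2109 0.033 ] 93
stud [0.6196 0.2036 0.05  ] (array([619.6, 204.7]), 18.7, 18.3, 46.5) 0.0476
plate (array([ 540.5, -307.3]), 85.2, 101.8, 20.0) 877[ WARN:0@1.158] global loadsave.cpp:1063 imwrite_ Unsupported depth image for selected encoder is fallbacked to CV_8U.
Traceback (most recent call last):
  File "m.py", line 18, in <module>
    g=m&(hsv[...,0]>50)&(hsv[...,1]>90); 
[... 235 characters left out ...]
^^^^^^^^^^
  File "h.py", line 12, in ray
    p=cv2.undistortPoints(np.array(uv,float).reshape(-1,1,2),d['K'],d['D']).reshape(-1,2)
      ~~~~~~~~~~~~~~~~~~~^^^^^^^^^^^^^^^^^^^^^^^^^^^^^^^^^^^^^^^^^^^^^^^^^^
cv2.error: OpenCV(4.12.0) /io/opencv/modules/calib3d/src/undistort.dispatch.cpp:347: error: (-215:Assertion failed) CV_IS_MAT(_src) && CV_IS_MAT(_dst) && (_src->rows == 1 || _src->cols == 1) && (_dst->rows == 1 || _dst->cols == 1) && _src->cols + _src->rows - 1 == _dst->rows + _dst->cols - 1 && (CV_MAT_TYPE(_src->type) == CV_32FC2 || CV_MAT_TYPE(_src->type) == CV_64FC2) && (CV_MAT_TYPE(_dst->type) == CV_32FC2 || CV_MAT_TYPE(_dst->type) == CV_64FC2) in function 'cvUndistortPointsInternal'
```

```bash
sed -i "s/^    k,l,s,c=cv2.*$//; /dbg_/d" m.py; sed -i "s/('scene','top')/('top',)/" m.py
cat >> m.py <<'E'
    m=(np.hypot(X-.5,Y+.325)<.13)&(z<.03)&(hsv[...,2]<70)
    c,sg=np.array([.495,-.323]),np.radians(20); 
    m&=(np.hypot(X-c[0]-.048*np.cos(sg),Y-c[1]-.048*np.sin(sg))<.037)
    q=cast(m,.009); print('keyhole',rect(q),q.mean(0).round(4),m.sum()); np.savetxt('kh.txt',q)
    m=(np.hypot(X-.556,Y+.165)<.06)&(z>.02)&(z<.13); q=cast(m&(z<.045),.035); print('standall',rect(q))
    big=cv2.resize(d['img'][205:290,340:475],(795,500),interpolation=cv2.INTER_CUBIC); cv2.imwrite('pics/big.png',big[...,::-1])
E
python3 m.py
```

```text
== top mat z 0.0021
tt [552.5 209. ] [334.8 336.1] ((552.4575805664062, 209.27081298828125), 168.74546813964844) z 0.032567411980936975
disk [0.5522 0.2109 0.033 ] 93
stud [0.6196 0.2035 0.05  ] (array([619.6, 204.7]), 18.7, 18.3, 46.5) 0.0459
plate (array([ 499.1, -322.7]), 173.4, 101.6, 20.5) 1709
board [ 0.4503 -0.3402  0.012 ]
bar (array([ 499.3, -321.8]), 14.1, 122.2, 20.4) [ 0.4997 -0.3223  0.053 ] 0.0533
clip (array([ 555.5, -168. ]), 15.9, 37.3, 79.0) [ 0.5556 -0.1677  0.113 ] 0.1113 80
stand (array([ 555.6, -168.2]), 38.5, 52.6, 80.1) [ 0.5548 -0.1617  0.035 ] 65
keyhole (array([ 544. , -308.8]), 45.7, 19.4, 9.1) [ 0.5405 -0.3077  0.009 ] 69
standall (array([ 555.1, -167.6]), 41.4, 53.7, 79.8)
```

View pics/big.png

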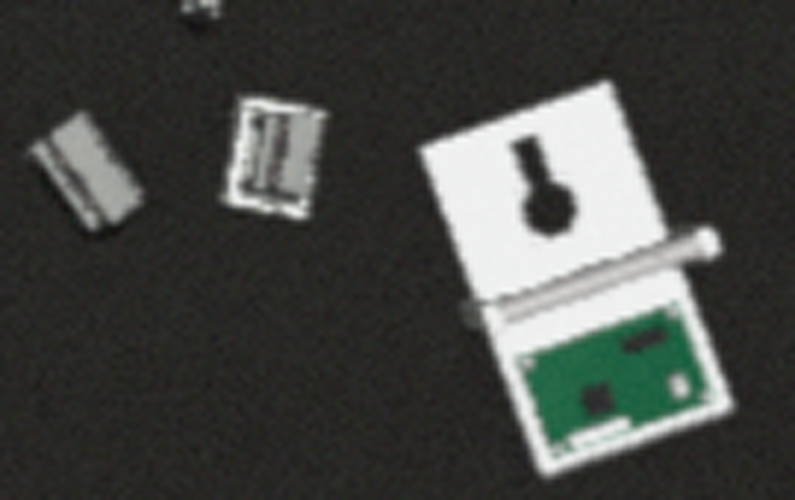

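The carrier is at (0.499,-0.322), yaw 20.4°. The clip and stand are at (0.555,-0.168), x axis at -10.5°. The turntable centre is (0.552,0.210) and the stud (0.6196,0.204): 67 mm apart, matching the given 68 mm, so the turntable's x points at about -5°. All measured sizes agree with the description.

```bash
cat > plan.py <<'E'
import numpy as np,sys,math
from rig import env
# plan(waypoints): [x,y,z,yaw of tool y in deg]; prints calls (shift frac, wz frac, rows needed)
def plan(*W):
    s=env.observe(); R=np.array(s['tool_rot']); p=np.array(s['position']); yw=math.degrees(math.atan2(R[1,1],R[0,1]))
    print('t',s['time_s'],'p',p.round(4),'yaw',round(yw,2),'grip',round(s['grip_width'],4),'F',np.round(s['ft_force'],1),'tilt',R[2].round(4))
    for x,y,z,a in W:
        d=np.array([x,y,z])-p; da=(a-yw+180)%360-180
        da=da if abs(da)<=90 else da-180*np.sign(da)
        n=1
        while 1:
            st=d/n; t=math.radians(yw)
            f=lambda b:np.array([[np.cos(b+np.pi/2),np.sin(b+np.pi/2),0],[np.cos(b),np.sin(b),0],[0,0,-1]])
            ok=abs(-da/n/45)<=1; q=yw; C=[]
            for i in range(n):
                v=f(math.radians(q))@st/.3; ok&=np.all(abs(v)<=1); C.append((v.round(3).tolist(),round(-da/n/45,3))); q+=da/n
            if ok: break
            n+=1
        for c in C: print(c,'rows>=',round(max(np.linalg.norm(st)/.0417,abs(da/n)/7.16),1))
        p=np.array([x,y,z]);yw+=da; print('  ->',[x,y,z,round(yw,1)])
E
python3 - <<'E'
from plan import *
plan([.499,-.322,.2,20.4],[.4993,-.3223,.030,20.4])
E
```

```text
t 0.25 p [0.2376 0.4959 0.2311] yaw 64.4 grip 0.0854 F [ 0.1  0.3 -0. ] tilt [ 1.e-04 -6.e-04 -1.e+00]
([-0.655, -0.694, 0.035], 0.326) rows>= 6.9
([-0.809, -0.506, 0.035], 0.326) rows>= 6.9
([-0.911, -0.284, 0.035], 0.326) rows>= 6.9
  -> [0.499, -0.322, 0.2, 20.4]
([-0.001, 0.001, 0.567], -0.0) rows>= 4.1
  -> [0.4993, -0.3223, 0.03, 20.4]
```

Request:
{"fn": "step_arm", "kwargs": {"targets": [[[-0.655,-0.694,0.035],[0,0,0.326]],[[-0.655,-0.694,0.035],[0,0,0.326]],[[-0.655,-0.694,0.035],[0,0,0.326]],[[-0.655,-0.694,0.035],[0,0,0.326]],[[-0.655,-0.694,0.035],[0,0,0.326]],[[-0.655,-0.694,0.035],[0,0,0.326]],[[-0.655,-0.694,0.035],[0,0,0.326]],[[-0.655,-0.694,0.035],[0,0,0.326]]], "jaw": 85}}

```text
time_s: 0.92
position: [0.3264, 0.2188, 0.2207]
tool_rot: [[-0.759, 0.651, 0.0], [0.651, 0.759, -0.001], [-0.001, -0.001, -1.0]]
ft_force: [-0.2, 0.3, 0.1]
grip_width: 0.085
gripper_force: 0.0
```

Request:
{"fn": "step_arm", "kwargs": {"targets": [[[-0.809,-0.506,0.035],[0,0,0.326]],[[-0.809,-0.506,0.035],[0,0,0.326]],[[-0.809,-0.506,0.035],[0,0,0.326]],[[-0.809,-0.506,0.035],[0,0,0.326]],[[-0.809,-0.506,0.035],[0,0,0.326]],[[-0.809,-0.506,0.035],[0,0,0.326]],[[-0.809,-0.506,0.035],[0,0,0.326]],[[-0.809,-0.506,0.035],[0,0,0.326]]]}}

```text
time_s: 1.58
position: [0.4138, -0.0544, 0.21]
tool_rot: [[-0.57, 0.822, 0.001], [0.822, 0.57, -0.001], [-0.002, -0.0, -1.0]]
ft_force: [-0.6, 0.6, -0.6]
grip_width: 0.0851
gripper_force: 0.0
```

Request:
{"fn": "step_arm", "kwargs": {"targets": [[[-0.911,-0.284,0.035],[0,0,0.326]],[[-0.911,-0.284,0.035],[0,0,0.326]],[[-0.911,-0.284,0.035],[0,0,0.326]],[[-0.911,-0.284,0.035],[0,0,0.326]],[[-0.911,-0.284,0.035],[0,0,0.326]],[[-0.911,-0.284,0.035],[0,0,0.326]],[[-0.911,-0.284,0.035],[0,0,0.326]],[[-0.911,-0.284,0.035],[0,0,0.326]],[[-0.911,-0.284,0.035],[0,0,0.326]],[[-0.911,-0.284,0.035],[0,0,0.326]]]}}

```text
time_s: 2.42
position: [0.4992, -0.3211, 0.1995]
tool_rot: [[-0.349, 0.937, -0.001], [0.937, 0.349, 0.001], [0.001, -0.0, -1.0]]
ft_force: [0.2, 0.5, -0.5]
grip_width: 0.0848
gripper_force: 0.0
```

Run:
```python
from plan import *
plan([.4993,-.3223,.08,20.4],[.4993,-.3223,.028,20.4])
```

```text
t 2.4167 p [ 0.4992 -0.3211  0.1995] yaw 20.41 grip 0.0848 F [ 0.2  0.5 -0.5] tilt [ 1.1e-03 -2.0e-04 -1.0e+00]
([-0.004, -0.001, 0.398], 0.0) rows>= 2.9
  -> [0.4993, -0.3223, 0.08, 20.4]
([0.0, 0.0, 0.173], -0.0) rows>= 1.2
  -> [0.4993, -0.3223, 0.028, 20.4]
```

Request:
{"fn": "step_arm", "kwargs": {"targets": [[[0,0,0.1],[0,0,0]],[[-0.003,0,0.2],[0,0,0]],[[-0.004,0,0.3],[0,0,0]],[[-0.004,0,0.4],[0,0,0]],[[-0.004,0,0.46],[0,0,0]],[[-0.004,0,0.51],[0,0,0]],[[-0.004,0,0.55],[0,0,0]],[[-0.004,0,0.57],[0,0,0]],[[-0.004,0,0.57],[0,0,0]],[[-0.004,0,0.57],[0,0,0]]]}}

```text
time_s: 3.25
position: [0.4999, -0.3226, 0.0296]
tool_rot: [[-0.349, 0.937, 0.0], [0.937, 0.349, -0.0], [-0.001, 0.0, -1.0]]
ft_force: [0.5, 0.2, -0.3]
grip_width: 0.0852
gripper_force: 0.0
```

Request:
{"fn": "step_arm", "kwargs": {"targets": [[[0,0,0],[0,0,0]],[[0,0,0],[0,0,0]],[[0,0,0],[0,0,0]],[[0,0,0],[0,0,0]],[[0,0,0],[0,0,0]],[[0,0,0],[0,0,0]],[[0,0,0],[0,0,0]],[[0,0,0],[0,0,0]],[[0,0,0],[0,0,0]],[[0,0,0],[0,0,0]]], "jaw": 0, "grip_force": 80}}

```text
time_s: 4.08
position: [0.4996, -0.3232, 0.0291]
tool_rot: [[-0.348, 0.937, 0.0], [0.937, 0.348, -0.0], [-0.0, 0.0, -1.0]]
ft_force: [-2.6, 2.3, 6.0]
grip_width: 0.0099
gripper_force: 78.1
```

Request:
{"fn": "step_arm", "kwargs": {"targets": [[[0,0,-0.03],[0,0,0]],[[0,0,-0.08],[0,0,0]],[[0,0,-0.15],[0,0,0]],[[0,0,-0.24],[0,0,0]],[[0,0,-0.34],[0,0,0]],[[0,0,-0.44],[0,0,0]],[[0,0,-0.53],[0,0,0]],[[0,0,-0.59],[0,0,0]],[[0,0,-0.62],[0,0,0]],[[0,0,-0.62],[0,0,0]]]}}

```text
time_s: 4.92
position: [0.5, -0.3234, 0.2164]
tool_rot: [[-0.348, 0.937, 0.002], [0.937, 0.348, -0.002], [-0.003, 0.001, -1.0]]
ft_force: [0.3, -0.0, -3.1]
grip_width: 0.0096
gripper_force: 78.0
```

Run:
```python
from h import *
for n in('scene',):
    d=cam(n);cv2.imwrite('pics/lift.png',cv2.resize(d['img'][60:240,130:370],(720,540))[...,::-1])
from plan import *
plan([.5837,.2072,.215,-5])
```

```text
t 4.9667 p [ 0.4995 -0.323   0.2146] yaw 20.39 grip 0.0096 F [-0.1 -0.1 -3.3] tilt [ 1.e-04  0.e+00 -1.e+00]
([0.779, 0.439, -0.001], 0.282) rows>= 6.4
([0.857, 0.257, -0.001], 0.282) rows>= 6.4
  -> [0.5837, 0.2072, 0.215, -5.0]
```

View pics/lift.png

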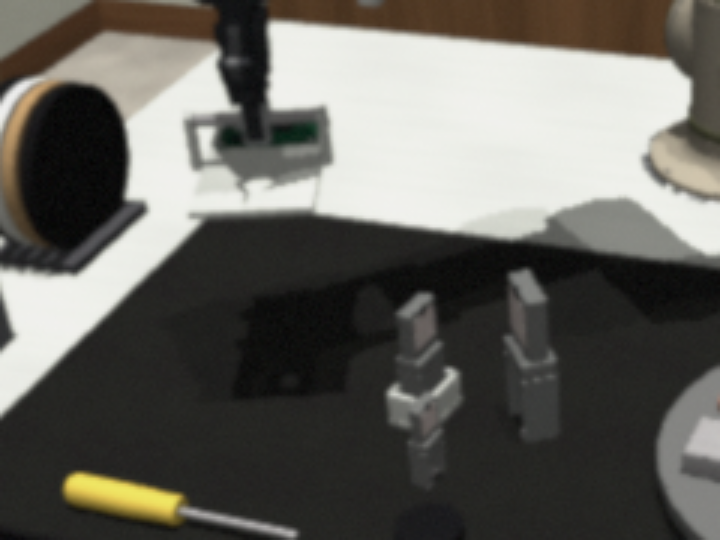

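The carrier hangs level from the bar, centred at about (258,165) in the crop, with its plate flat. Moving it over the turntable.

Request:
{"fn": "step_arm", "kwargs": {"targets": [[[0.05,0.028,0],[0,0,0.02]],[[0.13,0.073,0],[0,0,0.05]],[[0.23,0.13,0],[0,0,0.085]],[[0.33,0.186,0],[0,0,0.12]],[[0.43,0.242,0],[0,0,0.155]],[[0.53,0.298,0],[0,0,0.19]],[[0.63,0.354,0],[0,0,0.225]],[[0.71,0.4,0],[0,0,0.255]],[[0.76,0.43,0],[0,0,0.275]],[[0.779,0.439,0],[0,0,0.282]]]}}

```text
time_s: 5.8
position: [0.5412, -0.0554, 0.2129]
tool_rot: [[-0.136, 0.991, -0.003], [0.991, 0.136, 0.002], [0.002, -0.003, -1.0]]
ft_force: [-0.7, -0.1, -3.4]
grip_width: 0.0097
gripper_force: 78.1
```

Request:
{"fn": "step_arm", "kwargs": {"targets": [[[0.05,0.015,0],[0,0,0.02]],[[0.13,0.039,0],[0,0,0.045]],[[0.23,0.069,0],[0,0,0.08]],[[0.33,0.099,0],[0,0,0.11]],[[0.43,0.129,0],[0,0,0.145]],[[0.53,0.159,0],[0,0,0.18]],[[0.63,0.189,0],[0,0,0.21]],[[0.73,0.219,0],[0,0,0.24]],[[0.82,0.246,0],[0,0,0.27]],[[0.855,0.257,0],[0,0,0.282]]]}}

```text
time_s: 6.63
position: [0.5834, 0.209, 0.2127]
tool_rot: [[0.086, 0.996, -0.003], [0.996, -0.086, 0.0], [0.0, -0.003, -1.0]]
ft_force: [-0.6, -0.4, -3.3]
grip_width: 0.0094
gripper_force: 78.2
```

```bash
cat > meas2.py <<'E'
from h import *
# carrier plate pose from top view, underside height zu
def plate(zu,near,name=None):
    d=cam('top');P=pts(d);z=P[...,2];hsv=cv2.cvtColor(d['img'],cv2.COLOR_RGB2HSV)
    m=(np.hypot(P[...,0]-near[0],P[...,1]-near[1])<.12)&(abs(z-zu-.006)<.012)
    m&=(hsv[...,2]>120)|((hsv[...,0]>50)&(hsv[...,1]>90))
    k,l,s,c=cv2.connectedComponentsWithStats(m.astype(np.uint8)); m=np.isin(l,[i for i in range(1,k) if s[i,4]>30])
    v,u=np.nonzero(m);q=ray(d,np.c_[u,v],zu+.006)[:,:2]
    c,wh,a=cv2.minAreaRect((q*1000).astype(np.float32)); print('plate',np.round(c,1),np.round(wh,1),round(a,2),'z',np.median(z[m]).round(4))
    if name: cv2.imwrite('pics/'+name,cv2.resize(d['img'][160:300,190:330],(560,560),interpolation=cv2.INTER_CUBIC)[...,::-1])
    return d,P
E
python3 - <<'E'
from meas2 import *
plate(.19,(.584,.207),'over.png')
from plan import *
plan([.584,.2065,.08,-5],[.584,.2065,.061,-5])
E
```

```text
plate [583.1 207.4] [100.  170.8] 84.98 z 0.1925
t 6.6833 p [0.5834 0.2094 0.2126] yaw -4.88 grip 0.0095 F [-1.2  1.4 -4.3] tilt [ 3.e-04 -3.e-03 -1.e+00]
([-0.009, 0.003, 0.442], 0.003) rows>= 3.2
  -> [0.584, 0.2065, 0.08, -5.0]
([0.0, 0.0, 0.063], -0.0) rows>= 0.5
  -> [0.584, 0.2065, 0.061, -5.0]
```

View pics/over.png

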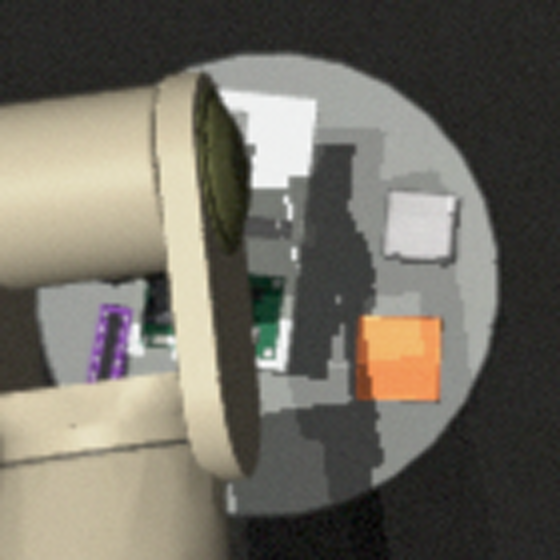

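The picture shows the carrier over the turntable with the plate's free corner at about (315,100) and the oscillator and spreader clear on the right. Measured plate: (583,207) at -5°, against a target of (583.7,207.2). Next I'll lower to just above the stud head and measure again.

Request:
{"fn": "step_arm", "kwargs": {"targets": [[[-0.002,0,0.04],[0,0,0]],[[-0.005,0.002,0.1],[0,0,0.003]],[[-0.005,0.002,0.17],[0,0,0.003]],[[-0.005,0.002,0.25],[0,0,0.003]],[[-0.005,0.002,0.32],[0,0,0.003]],[[-0.005,0.002,0.38],[0,0,0.003]],[[-0.005,0.002,0.41],[0,0,0.003]],[[-0.005,0.002,0.422],[0,0,0.003]],[[-0.005,0.002,0.422],[0,0,0.003]],[[-0.005,0.002,0.422],[0,0,0.003]]]}}

```text
time_s: 7.52
position: [0.5846, 0.2045, 0.0889]
tool_rot: [[0.09, 0.996, 0.001], [0.996, -0.09, 0.0], [0.0, 0.001, -1.0]]
ft_force: [0.7, 0.0, -3.0]
grip_width: 0.0096
gripper_force: 78.1
```

Run:
```python
from meas2 import *
plate(.0595,(.584,.207))
d=cam('scene');cv2.imwrite('pics/sc.png',cv2.resize(d['img'][150:280,330:510],(756,546),interpolation=cv2.INTER_CUBIC)[...,::-1])
from plan import *
plan()
```

```text
plate [571.3 167.4] [143.  183.7] 64.9 z 0.0677
t 7.6167 p [0.5847 0.2047 0.0893] yaw -5.13 grip 0.0091 F [ 0.1  0.4 -3. ] tilt [ 4.0e-04  1.9e-03 -1.0e+00]
```

View pics/sc.png

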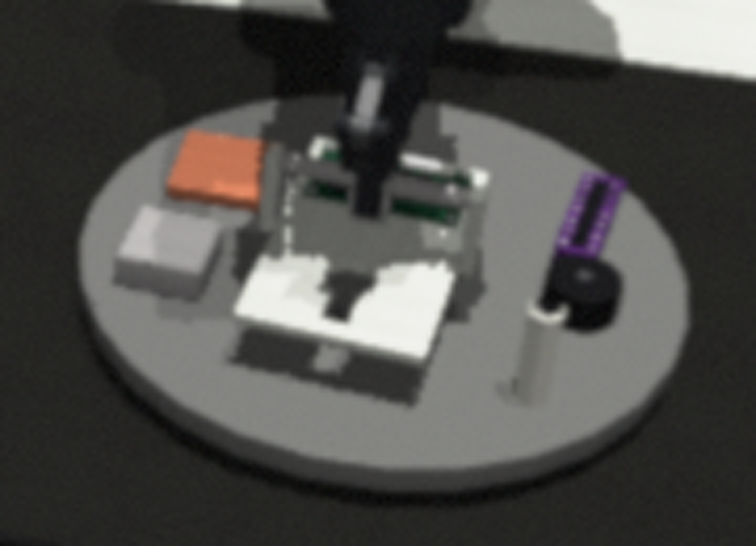

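The plate hovers over the stud, visible in front of it at (330,355). The top measurement was contaminated by the oscillator, and the arm hadn't settled. I'll let it settle and measure with a tighter mask.

Request:
{"fn": "step_arm", "kwargs": {"targets": [[[0,0,0],[0,0,0]],[[0,0,0],[0,0,0]],[[0,0,0],[0,0,0]],[[0,0,0],[0,0,0]]]}}

```text
time_s: 7.95
position: [0.5842, 0.2048, 0.0885]
tool_rot: [[0.089, 0.996, 0.0], [0.996, -0.089, 0.0], [0.0, 0.0, -1.0]]
ft_force: [-0.9, -0.1, -3.6]
grip_width: 0.0097
gripper_force: 78.1
```

```bash
sed -i "s/^    k,l,s,c=.*$/    m\&=abs(P[...,1]-near[1]+(P[...,0]-near[0])*.0875)<.06/" meas2.py
python3 - <<'E'
from meas2 import *
for i in range(2): d,P=plate(.062,(.584,.207))
from plan import *
plan()
d=cam('scene'); P=pts(d); X,Y,z=P[...,0],P[...,1],P[...,2]; V=d['img'].min(2)
m=(V>110)&(abs(z-.068)<.012)&(X>.58)&(X<.70)&(abs(Y-.2)<.07)
v,u=np.nonzero(m); q=ray(d,np.c_[u,v],.068)[:,:2]
h=cv2.convexHull((q*1000).astype(np.float32)); e=cv2.approxPolyDP(h,4,True).reshape(-1,2); print(e.round(1))
E
```

```text
plate [584.2 204.1] [100.5 171.3] 84.69 z 0.068
plate [584.1 204.3] [100.4 171.4] 84.87 z 0.0681
t 8.05 p [0.5842 0.2048 0.0883] yaw -5.12 grip 0.0096 F [-1.3  0.5 -4. ] tilt [ 0.e+00  2.e-04 -1.e+00]
[[675.3 247.7]
 [580.6 252. ]
 [586.6 159.2]
 [619.8 151.4]
 [671.4 150. ]]
```

Request:
{"fn": "step_arm", "kwargs": {"targets": [[[0.009,-0.001,0],[0,0,0]],[[0.009,-0.001,0],[0,0,0]],[[0.009,-0.001,0.01],[0,0,0]],[[0.009,-0.001,0.025],[0,0,0]],[[0.009,-0.001,0.04],[0,0,0]],[[0.009,-0.001,0.05],[0,0,0]],[[0.009,-0.001,0.055],[0,0,0]],[[0.009,-0.001,0.055],[0,0,0]],[[0.009,-0.001,0.055],[0,0,0]]]}}

```text
time_s: 8.85
position: [0.5841, 0.2074, 0.0717]
tool_rot: [[0.089, 0.996, -0.0], [0.996, -0.089, -0.0], [-0.0, -0.0, -1.0]]
ft_force: [0.4, 0.6, -2.9]
grip_width: 0.0097
gripper_force: 78.1
```

Run:
```python
from meas2 import *
for i in range(2): d,P=plate(.0455,(.584,.207))
from plan import *
plan()
```

```text
plate [584. 207.] [100.1 171.6] 84.85 z 0.0512
plate [584.1 207.2] [100.5 171.6] 84.83 z 0.0514
t 8.95 p [0.5842 0.2075 0.0719] yaw -5.13 grip 0.0094 F [-0.1  0.5 -3.8] tilt [ 1.e-04  4.e-04 -1.e+00]
```

There's no contact force with the underside below the stud's head top, so the stud is in the hole. Lowering to flat.

Request:
{"fn": "step_arm", "kwargs": {"targets": [[[0,0,0.01],[0,0,0]],[[0,0,0.02],[0,0,0]],[[0,0,0.03],[0,0,0]],[[0,0,0.036],[0,0,0]],[[0,0,0.041],[0,0,0]],[[0,0,0.043],[0,0,0]],[[0,0,0.043],[0,0,0]],[[0,0,0.043],[0,0,0]],[[0,0,0.043],[0,0,0]]]}}

```text
time_s: 9.7
position: [0.584, 0.2075, 0.0591]
tool_rot: [[0.089, 0.996, -0.0], [0.996, -0.089, -0.0], [-0.0, -0.0, -1.0]]
ft_force: [-2.9, -1.0, 2.5]
grip_width: 0.0096
gripper_force: 78.8
```

Run:
```python
from meas2 import *
for i in range(2): d,P=plate(.033,(.584,.207))
from plan import *
plan([.552,.2103,.0591,-5])
```

```text
plate [600.1 204.5] [119.3 205.5] 84.64 z 0.0353
plate [599.8 204.2] [119.1 205.5] 85.18 z 0.0353
t 9.8 p [0.584  0.2074 0.0591] yaw -5.12 grip 0.0094 F [-3.7 -0.8  4.4] tilt [-1.e-04  0.e+00 -1.e+00]
([-0.0, -0.107, 0.0], -0.003) rows>= 0.8
  -> [0.552, 0.2103, 0.0591, -5.0]
```

Request:
{"fn": "step_arm", "kwargs": {"targets": [[[0,-0.005,0],[0,0,0]],[[0,-0.015,0],[0,0,0]],[[0,-0.03,0],[0,0,0]],[[0,-0.045,0],[0,0,0]],[[0,-0.06,0],[0,0,0]],[[0,-0.075,0],[0,0,0]],[[0,-0.087,0],[0,0,0]],[[0,-0.096,0],[0,0,0]],[[0,-0.1,0],[0,0,0]],[[0,-0.1,0],[0,0,0]]]}}

```text
time_s: 10.63
position: [0.554, 0.2103, 0.0591]
tool_rot: [[0.089, 0.996, 0.0], [0.996, -0.089, 0.0], [0.0, 0.0, -1.0]]
ft_force: [2.0, 0.5, 5.6]
grip_width: 0.0094
gripper_force: 79.3
```

Request:
{"fn": "step_arm", "kwargs": {"targets": [[[0,-0.003,0],[0,0,0]],[[0,-0.005,0],[0,0,0]],[[0,-0.006,0],[0,0,0]],[[0,-0.006,0],[0,0,0]]]}}

```text
time_s: 10.97
position: [0.553, 0.2103, 0.0591]
tool_rot: [[0.089, 0.996, 0.001], [0.996, -0.089, 0.0], [0.0, 0.001, -1.0]]
ft_force: [4.6, -0.6, 4.5]
grip_width: 0.0093
gripper_force: 79.1
```

Request:
{"fn": "step_arm", "kwargs": {"targets": [[[0,-0.002,0],[0,0,0]],[[0,-0.004,0],[0,0,0]],[[0,-0.004,0],[0,0,0]]]}}

```text
time_s: 11.22
position: [0.5518, 0.2104, 0.0591]
tool_rot: [[0.089, 0.996, 0.001], [0.996, -0.089, 0.0], [0.0, 0.001, -1.0]]
ft_force: [5.3, -0.0, 4.8]
grip_width: 0.0096
gripper_force: 79.1
```

Run:
```python
from plan import *
plan()
```

```text
t 11.2167 p [0.5518 0.2104 0.0591] yaw -5.13 grip 0.0096 F [ 5.3 -0.   4.8] tilt [ 3.0e-04  1.5e-03 -1.0e+00]
```

The stud is home: 32 mm travelled and resistance starting. Release and retreat.

Request:
{"fn": "step_arm", "kwargs": {"targets": [[[0,0,0],[0,0,0]],[[0,0,0],[0,0,0]],[[0,0,0],[0,0,0]],[[0,0,0],[0,0,0]],[[0,0,0],[0,0,0]],[[0,0,0],[0,0,0]]], "jaw": 60}}

```text
time_s: 11.72
position: [0.5509, 0.2104, 0.0586]
tool_rot: [[0.089, 0.996, -0.001], [0.996, -0.089, -0.0], [-0.0, -0.001, -1.0]]
ft_force: [-0.2, 0.4, -0.2]
grip_width: 0.0602
gripper_force: 0.0
```

Request:
{"fn": "step_arm", "kwargs": {"targets": [[[0,0,-0.03],[0,0,0]],[[0,0,-0.1],[0,0,0]],[[0,0,-0.2],[0,0,0]],[[0,0,-0.3],[0,0,0]],[[0,0,-0.4],[0,0,0]],[[0,0,-0.48],[0,0,0]],[[0,0,-0.53],[0,0,0]],[[0,0,-0.53],[0,0,0]]]}}

```text
time_s: 12.38
position: [0.5522, 0.2107, 0.2221]
tool_rot: [[0.089, 0.996, 0.007], [0.996, -0.089, 0.001], [0.002, 0.007, -1.0]]
ft_force: [0.3, -0.2, -0.4]
grip_width: 0.0602
gripper_force: 0.0
```

Run:
```python
from plan import *
plan([.5553,-.1678,.215,-10.5],[.5553,-.1678,.074,-10.5])
```

```text
t 12.3833 p [0.5522 0.2107 0.2221] yaw -5.12 grip 0.0602 F [ 0.3 -0.2 -0.4] tilt [ 0.0018  0.0069 -1.    ]
([-0.628, 0.061, 0.012], 0.06) rows>= 4.5
([-0.624, 0.091, 0.012], 0.06) rows>= 4.5
  -> [0.5553, -0.1678, 0.215, -10.5]
([0.0, 0.0, 0.47], -0.0) rows>= 3.4
  -> [0.5553, -0.1678, 0.074, -10.5]
```

Request:
{"fn": "step_arm", "kwargs": {"targets": [[[-0.08,0.008,0],[0,0,0.01]],[[-0.2,0.02,0],[0,0,0.02]],[[-0.33,0.033,0],[0,0,0.03]],[[-0.46,0.046,0.01],[0,0,0.045]],[[-0.58,0.058,0.01],[0,0,0.055]],[[-0.628,0.061,0.01],[0,0,0.06]]]}}

```text
time_s: 12.88
position: [0.5521, 0.0173, 0.2139]
tool_rot: [[0.14, 0.99, -0.002], [0.99, -0.14, -0.001], [-0.001, -0.002, -1.0]]
ft_force: [0.4, -0.2, -0.1]
grip_width: 0.06
gripper_force: 0.0
```

Request:
{"fn": "step_arm", "kwargs": {"targets": [[[-0.12,0.017,0],[0,0,0.01]],[[-0.24,0.035,0],[0,0,0.02]],[[-0.36,0.053,0],[0,0,0.03]],[[-0.48,0.07,0],[0,0,0.045]],[[-0.58,0.085,0],[0,0,0.055]],[[-0.624,0.091,0],[0,0,0.06]],[[-0.624,0.091,0],[0,0,0.06]],[[-0.624,0.091,0],[0,0,0.06]],[[-0.624,0.091,0],[0,0,0.06]]]}}

```text
time_s: 13.63
position: [0.5541, -0.1666, 0.2146]
tool_rot: [[0.181, 0.983, -0.001], [0.983, -0.181, 0.001], [0.001, -0.001, -1.0]]
ft_force: [-0.4, 0.9, 0.9]
grip_width: 0.0598
gripper_force: 0.0
```

Run:
```python
from meas2 import *
from plan import *
plan([.5553,-.1680,.130,-10.5],[.5553,-.1680,.070,-10.5])
d,P=plate(.033,(.552,.21))
I=d['img'];cv2.imwrite('pics/home.png',cv2.resize(I[160:300,190:330],(560,560),interpolation=cv2.INTER_CUBIC)[...,::-1])
X,Y,z=P[...,0],P[...,1],P[...,2]
m=(np.hypot(X-.552,Y-.21)<.07)&(z>.07)&(z<.1); v,u=np.nonzero(m); q=ray(d,np.c_[u,v],.083)[:,:2]
c,wh,a=cv2.minAreaRect((q*1000).astype(np.float32)); print('bar',np.round(c,1),np.round(wh,1),a)
```

```text
t 13.6333 p [ 0.5541 -0.1666  0.2146] yaw -10.46 grip 0.0598 F [-0.4  0.9  0.9] tilt [ 6.e-04 -7.e-04 -1.e+00]
([-0.004, 0.005, 0.282], 0.001) rows>= 2.0
  -> [0.5553, -0.168, 0.13, -10.5]
([0.0, 0.0, 0.2], -0.0) rows>= 1.4
  -> [0.5553, -0.168, 0.07, -10.5]
plate [551.9 209. ] [119.5 237.5] 84.87 z 0.0368
bar [551.  209.7] [119.1  13.5] 84.15386962890625
```

View pics/home.png

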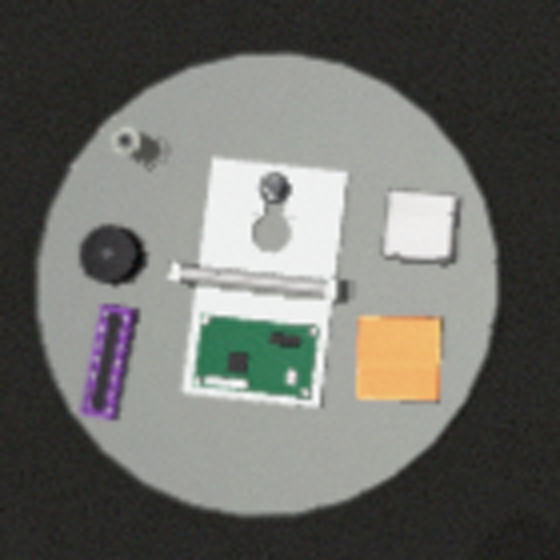

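The stud (275,187) sits at the narrow end, with the empty wide hole below at (270,232). The carrier lies across the middle and the bystanders haven't moved. Bar middle measured at (551.0,209.7). Now grasp the clip.

Request:
{"fn": "step_arm", "kwargs": {"targets": [[[-0.002,0.003,0.06],[0,0,0]],[[-0.004,0.005,0.15],[0,0,0]],[[-0.004,0.005,0.25],[0,0,0]],[[-0.004,0.005,0.34],[0,0,0]],[[-0.004,0.005,0.41],[0,0,0]],[[-0.004,0.005,0.46],[0,0,0]],[[-0.004,0.005,0.482],[0,0,0]],[[-0.004,0.005,0.482],[0,0,0]],[[-0.004,0.005,0.482],[0,0,0]]]}}

```text
time_s: 14.43
position: [0.5559, -0.1689, 0.0709]
tool_rot: [[0.182, 0.983, 0.001], [0.983, -0.182, -0.0], [-0.0, 0.001, -1.0]]
ft_force: [-0.2, -0.1, 0.7]
grip_width: 0.0599
gripper_force: 0.0
```

Request:
{"fn": "step_arm", "kwargs": {"targets": [[[0,0,0],[0,0,0]],[[0,0,0],[0,0,0]],[[0,0,0],[0,0,0]],[[0,0,0],[0,0,0]],[[0,0,0],[0,0,0]],[[0,0,0],[0,0,0]]], "jaw": 0, "grip_force": 50}}

```text
time_s: 14.93
position: [0.5559, -0.1696, 0.0716]
tool_rot: [[0.183, 0.983, 0.002], [0.983, -0.183, -0.001], [-0.0, 0.002, -1.0]]
ft_force: [-1.2, 1.2, 7.6]
grip_width: 0.0376
gripper_force: 50.2
```

Request:
{"fn": "step_arm", "kwargs": {"targets": [[[0,0,-0.02],[0,0,0]],[[0,0,-0.06],[0,0,0]],[[0,0,-0.12],[0,0,0]],[[0,0,-0.2],[0,0,0]],[[0,0,-0.3],[0,0,0]],[[0,0,-0.4],[0,0,0]],[[0,0,-0.5],[0,0,0]],[[0,0,-0.56],[0,0,0]],[[0,0,-0.58],[0,0,0]],[[0,0,-0.58],[0,0,0]]]}}

```text
time_s: 15.77
position: [0.5556, -0.1696, 0.2456]
tool_rot: [[0.183, 0.983, 0.002], [0.983, -0.183, -0.001], [-0.001, 0.003, -1.0]]
ft_force: [0.1, -1.0, -1.7]
grip_width: 0.0373
gripper_force: 50.3
```

Run:
```python
from plan import *
from h import *
d=cam('scene');cv2.imwrite('pics/clip.png',cv2.resize(d['img'][60:230,230:390],(564,600),interpolation=cv2.INTER_CUBIC)[...,::-1])
plan([.551,.2098,.245,-5.2])
```

```text
t 15.8167 p [ 0.5552 -0.1694  0.2438] yaw -10.53 grip 0.0374 F [-0.2  0.1 -2. ] tilt [ 1.e-04 -3.e-04 -1.e+00]
([0.62, -0.122, -0.002], -0.059) rows>= 4.5
([0.625, -0.093, -0.002], -0.059) rows>= 4.5
  -> [0.551, 0.2098, 0.245, -5.2]
```

View pics/clip.png

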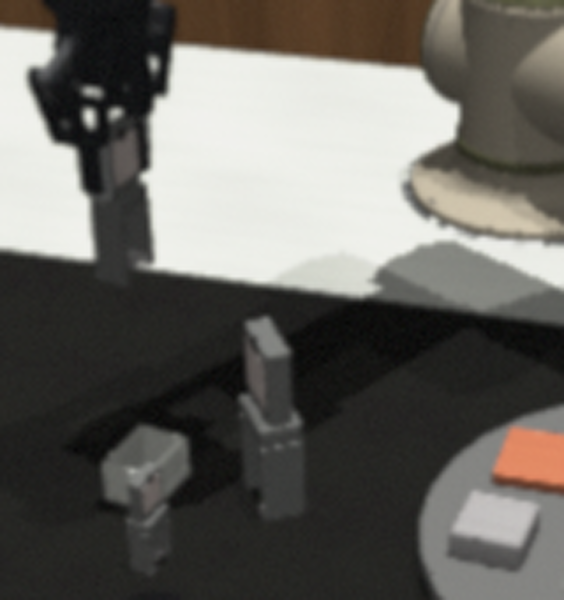

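The clip hangs upright from the gripper at (120,200) in the crop; the stand is empty and the neighbours haven't moved. Moving over the bar.

Request:
{"fn": "step_arm", "kwargs": {"targets": [[[0.05,-0.01,0],[0,0,-0.005]],[[0.14,-0.028,0],[0,0,-0.015]],[[0.26,-0.051,0],[0,0,-0.025]],[[0.38,-0.075,0],[0,0,-0.035]],[[0.5,-0.098,0],[0,0,-0.045]],[[0.62,-0.122,0],[0,0,-0.059]]]}}

```text
time_s: 16.32
position: [0.5523, 0.0226, 0.2425]
tool_rot: [[0.136, 0.991, -0.003], [0.991, -0.136, 0.001], [0.0, -0.003, -1.0]]
ft_force: [1.0, -0.0, -1.5]
grip_width: 0.0374
gripper_force: 50.3
```

Request:
{"fn": "step_arm", "kwargs": {"targets": [[[0.12,-0.018,0],[0,0,-0.01]],[[0.24,-0.036,0],[0,0,-0.02]],[[0.36,-0.054,0],[0,0,-0.035]],[[0.47,-0.07,0],[0,0,-0.045]],[[0.56,-0.083,0],[0,0,-0.055]],[[0.61,-0.091,0],[0,0,-0.059]],[[0.625,-0.093,0],[0,0,-0.059]],[[0.625,-0.093,0],[0,0,-0.059]],[[0.625,-0.093,0],[0,0,-0.059]],[[0.625,-0.093,0],[0,0,-0.059]]]}}

```text
time_s: 17.15
position: [0.5514, 0.2086, 0.2438]
tool_rot: [[0.092, 0.996, -0.001], [0.996, -0.092, -0.0], [-0.001, -0.001, -1.0]]
ft_force: [-0.3, 0.5, -1.3]
grip_width: 0.0373
gripper_force: 50.2
```

Run:
```python
from plan import *
plan([.5512,.2098,.165,-5.2],[.5512,.2098,.1026,-5.2])
```

```text
t 17.15 p [0.5514 0.2086 0.2438] yaw -5.29 grip 0.0373 F [-0.3  0.5 -1.3] tilt [-5.e-04 -8.e-04 -1.e+00]
([0.004, -0.001, 0.263], -0.002) rows>= 1.9
  -> [0.5512, 0.2098, 0.165, -5.2]
([0.0, 0.0, 0.208], -0.0) rows>= 1.5
  -> [0.5512, 0.2098, 0.1026, -5.2]
```

Request:
{"fn": "step_arm", "kwargs": {"targets": [[[0.004,0,0.05],[0,0,0]],[[0.004,0,0.12],[0,0,0]],[[0.004,0,0.19],[0,0,0]],[[0.004,0,0.24],[0,0,0]],[[0.004,0,0.267],[0,0,0]],[[0.004,0,0.267],[0,0,0]],[[0.004,0,0.267],[0,0,0]]]}}

```text
time_s: 17.73
position: [0.5519, 0.2102, 0.1646]
tool_rot: [[0.092, 0.996, 0.0], [0.996, -0.092, 0.0], [0.0, 0.0, -1.0]]
ft_force: [-0.5, 0.4, -0.8]
grip_width: 0.0378
gripper_force: 50.3
```

Request:
{"fn": "step_arm", "kwargs": {"targets": [[[0,0,0.015],[0,0,0]],[[0,0,0.03],[0,0,0]],[[0,0,0.045],[0,0,0]],[[0,0,0.06],[0,0,0]],[[0,0,0.075],[0,0,0]],[[0,0,0.09],[0,0,0]],[[0,0,0.1],[0,0,0]],[[0,0,0.1],[0,0,0]]]}}

```text
time_s: 18.4
position: [0.5511, 0.2109, 0.1335]
tool_rot: [[0.091, 0.996, -0.002], [0.996, -0.091, 0.0], [-0.0, -0.002, -1.0]]
ft_force: [-2.2, -0.1, 0.4]
grip_width: 0.0373
gripper_force: 50.4
```

Request:
{"fn": "step_arm", "kwargs": {"targets": [[[0,0,0.015],[0,0,0]],[[0,0,0.03],[0,0,0]],[[0,0,0.045],[0,0,0]],[[0,0,0.06],[0,0,0]],[[0,0,0.075],[0,0,0]],[[0,0,0.085],[0,0,0]],[[0,0,0.095],[0,0,0]],[[0,0,0.1],[0,0,0]],[[0,0,0.1],[0,0,0]],[[0,0,0.1],[0,0,0]]]}}

```text
time_s: 19.23
position: [0.5517, 0.2108, 0.1042]
tool_rot: [[0.091, 0.996, 0.0], [0.996, -0.091, 0.0], [0.0, 0.0, -1.0]]
ft_force: [0.5, -0.0, -0.7]
grip_width: 0.0374
gripper_force: 50.6
```

Run:
```python
from plan import *
from h import *
d=cam('scene');cv2.imwrite('pics/on.png',cv2.resize(d['img'][130:250,360:490],(640,590),interpolation=cv2.INTER_CUBIC)[...,::-1])
plan()
```

```text
t 19.2833 p [0.5517 0.2108 0.1043] yaw -5.22 grip 0.0373 F [-0.   0.3 -1.5] tilt [ 1.e-04  4.e-04 -1.e+00]
```

The force is back to just the clip's weight at feet height, so the gate has let go of the bar. Settle, release and retreat.

Request:
{"fn": "step_arm", "kwargs": {"targets": [[[0,0,0.003],[0,0,0]],[[0,0,0.005],[0,0,0]],[[0,0,0.005],[0,0,0]],[[0,0,0.005],[0,0,0]]]}}

```text
time_s: 19.62
position: [0.5516, 0.2108, 0.1027]
tool_rot: [[0.091, 0.996, 0.0], [0.996, -0.091, -0.0], [0.0, 0.0, -1.0]]
ft_force: [1.0, 0.3, -0.3]
grip_width: 0.0374
gripper_force: 50.9
```

Request:
{"fn": "step_arm", "kwargs": {"targets": [[[0,0,0],[0,0,0]],[[0,0,0],[0,0,0]],[[0,0,0],[0,0,0]],[[0,0,0],[0,0,0]],[[0,0,0],[0,0,0]],[[0,0,0],[0,0,0]]], "jaw": 62}}

```text
time_s: 20.12
position: [0.5516, 0.2108, 0.1027]
tool_rot: [[0.091, 0.996, 0.0], [0.996, -0.091, 0.0], [0.0, 0.0, -1.0]]
ft_force: [1.0, -0.4, -0.0]
grip_width: 0.0619
gripper_force: 0.0
```

Request:
{"fn": "step_arm", "kwargs": {"targets": [[[0,0,-0.02],[0,0,0]],[[0,0,-0.06],[0,0,0]],[[0,0,-0.12],[0,0,0]],[[0,0,-0.2],[0,0,0]],[[0,0,-0.3],[0,0,0]],[[0,0,-0.4],[0,0,0]],[[0,0,-0.5],[0,0,0]],[[0,0,-0.5],[0,0,0]]]}}

```text
time_s: 20.78
position: [0.5532, 0.2112, 0.2594]
tool_rot: [[0.091, 0.996, 0.011], [0.996, -0.091, 0.002], [0.003, 0.011, -1.0]]
ft_force: [0.7, 1.1, 0.1]
grip_width: 0.0621
gripper_force: 0.0
```

Run:
```python
from plan import *
from h import *
d=cam('scene');cv2.imwrite('pics/done.png',cv2.resize(d['img'][150:270,340:500],(800,600),interpolation=cv2.INTER_CUBIC)[...,::-1])
plan()
P=pts(d);m=(np.hypot(P[...,0]-.55,P[...,1]-.21)<.035)&(P[...,2]>.12)&(P[...,2]<.17);print(m.sum(),np.nanmax(P[m],0),np.nanmedian(P[m],0))
```

```text
t 20.8333 p [0.5524 0.211  0.2562] yaw -5.21 grip 0.062 F [-0.   0.2 -0.6] tilt [ 0.0017  0.0067 -1.    ]
130 [0.5737367 0.2192451 0.1459845] [0.56587873 0.21152453 0.1396628 ]
```

View pics/done.png

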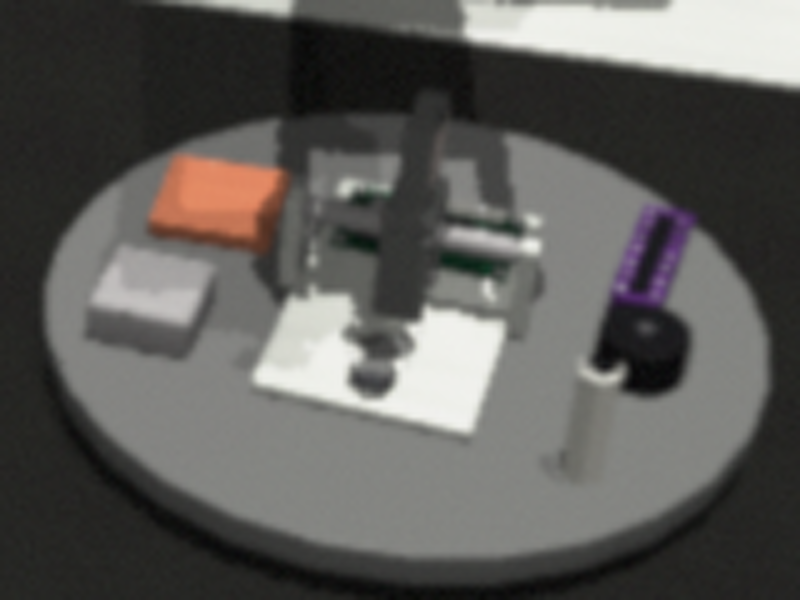

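The clip stands upright on the bar at (405,240), its top at about 0.145 m as expected with its feet on the plate. The stud is still home at (372,378), and the bystanders haven't moved. Handing in.

```bash
python3 -c "
from rig import close_job
print(close_job())"
```

```text
the job is handed in; nothing more can be done
None
```

The job is handed in after about 21 s of robot time: the carrier is locked home on the stud across the turntable's middle, the clip is on the bar with its feet on the plate, and in the last picture the turntable bystanders had not moved. I inferred that the gate is shut from the force dropping back to the clip's weight and from the clip's height, since the pictures did not show it, and no verdict came back.

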